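# Change over the trays of a vial loader

## Task

On the white vial loader, first push the blue-capped vial tray, which stands part-way out, fully home; then hook a fingertip behind the front lip of the red-capped tray and draw it out along its rail to its stop, so that only one tray is ever out at a time. Use the fingertips only: do not pinch a lip between the fingers or touch the vials. Leave the amber bottle, the white jar and the green tube rack beside the loader where they stand, and finish with the hand clear.

Things in the scene. Friction and masses are not known exactly. Their poses are not given: they have to be found in the camera images.
- loader: White bench-top vial loader, fixed: base plate 250 x 250 x 12 mm with a 90 mm tall housing along its far edge (from 190 to 260 mm behind the origin). Origin on the bench under the middle of its front edge; +x points into the loader, opposite to the way trays come out; z up. Two trays lie side by side, middles 56 mm either side of its x axis; either colour may be on either side.
- blue_tray (a joint): Slide of the blue-capped tray along its rail, in m: 0 = fully home, 0.11 = drawn out to its stop; grows as the tray comes towards the robot, along the loader's -x. Starts 35 to 75 mm out. Dry friction about 2 N, stays where it is left.
- red_tray (a joint): Slide of the red-capped tray along its rail, in m: 0 = fully home, 0.11 = drawn out to its stop; grows as the tray comes towards the robot, along the loader's -x. Starts home or up to 15 mm out. Dry friction about 2 N, stays where it is left.
- blue_lip_out: Outer (robot-side) half of the blue-painted upright lip at the front of the blue-capped tray. The two halves, each 4 mm thick, make an 8 mm lip, 88 mm wide, from 22 to 60 mm above the bench. Origin: middle of the lip's top edge, mid-thickness (same point for both halves). Axes as the loader's. Its outer face, 4 mm to -x of the origin, is the one to push.
- blue_lip_in: Inner half of the blue lip; same origin and axes as the outer half. The face to hook is 4 mm to +x of the origin. Behind it is a clear pocket over the tray floor (floor 25 mm above the bench): 69 mm long in x from this face to the vial block, 88 mm wide between side walls 35 mm above the bench.
- red_lip_out: Outer (robot-side) half of the red-painted upright lip at the front of the red-capped tray. The two halves, each 4 mm thick, make an 8 mm lip, 88 mm wide, from 22 to 60 mm above the bench. Origin: middle of the lip's top edge, mid-thickness (same point for both halves). Axes as the loader's. Its outer face, 4 mm to -x of the origin, is the one to push.
- red_lip_in: Inner half of the red lip; same origin and axes as the outer half. The face to hook is 4 mm to +x of the origin. Behind it is a clear pocket over the tray floor (floor 25 mm above the bench): 69 mm long in x from this face to the vial block, 88 mm wide between side walls 35 mm above the bench.
- blue_vials: White block (84 x 80 x 24 mm) with nine clear vials with blue caps, fixed in the blue tray; origin at the middle of the block's underside, 25 mm above the bench and 115 mm to +x of the lip's origin; cap tops 57 mm above this origin, 82 mm above the bench. Not to be touched.
- red_vials: White block (84 x 80 x 24 mm) with nine clear vials with red caps, fixed in the red tray; origin at the middle of the block's underside, 25 mm above the bench and 115 mm to +x of the lip's origin; cap tops 57 mm above this origin, 82 mm above the bench. Not to be touched.
- reagent: Loose amber bottle with black cap, 60 mm across, 120 mm tall, origin under its middle. Bystander beside the loader.
- jar: Loose white jar with orange lid, 64 mm across, 75 mm tall, origin under its middle. Bystander beside the loader.
- rack: Loose green rack with capped tubes, 50 x 110 mm, 94 mm tall, origin under its middle. Bystander beside the loader.

How it is judged:
On the way, in this order (a step that is already met when the one before it is completed fails the run):
1. the blue-capped tray is pushed fully home (within 6 mm) while the red one is still in (value of joint blue_tray below 0.006 m and value of joint red_tray below 0.035 m), for 0.2 s.
2. the red-capped tray is drawn out to its stop (within 6 mm) (value of joint red_tray above 0.104 m), for 0.2 s.
At the end, for the whole second after the job is handed in: The blue-capped tray is home within 6 mm, the red-capped tray is out at its stop within 6 mm (at least 104 of 110 mm) and at rest, and the bottle, jar and rack stand upright within 20 mm of where they were (value of joint blue_tray below 0.006 m and value of joint red_tray above 0.104 m and velocity of joint red_tray between -0.01 and 0.01 m/s and distance of each of reagent, jar, rack from where it was at the start of the episode below 0.02 m and angle between each of reagent, jar, rack's own z axis and vertical below 0.2 rad); the robot touches nothing.
It fails at once if both trays out at once: red more than 35 mm out while blue is more than 12 mm out (value of joint red_tray above 0.035 m and value of joint blue_tray above 0.012 m).
It fails at once if a tray's lip is pinched: the fingers press both its faces at once ((contact force between the fingers and red_lip_in above 1.5 N and contact force between the fingers and red_lip_out above 1.5 N) or (contact force between the fingers and blue_lip_in above 1.5 N and contact force between the fingers and blue_lip_out above 1.5 N)).
It fails at once if vials or their block are touched (contact force between any of the fingers, the arm and red_vials above 1 N or contact force between any of the fingers, the arm and blue_vials above 1 N).
It fails at once if the bottle, jar or rack is lifted, shoved more than 20 mm or tipped (distance of any of reagent, jar, rack from where it was at the start of the episode above 0.02 m or angle between any of reagent, jar, rack's own z axis and vertical above 0.35 rad).
It also fails if it takes over 43 s, if anything falls off the work surface, if the arm or the gripper's body presses on something with over 40 N, if the wrist force passes 120 N, or if a joint passes its speed limit or range.

## Robot

A 7-joint arm with a two-finger parallel gripper is mounted at the origin on the work surface. World frame = base frame: x ahead of the robot, y to its left, z up, the work surface at z = 0. Lengths are in m, angles in rad, forces in N, time in s.
With the tool pointing down it reaches from about 0.4 to 0.85 m from the base axis. Payload 10.4 kg.
Tool frame: the origin (TCP) lies between the finger pads; the fingertips stand manip.tcp_to_tips ahead of it and the grasp point (between the pads) lies 2 mm behind it (manip.tcp_to_tips is the distance from the TCP to the fingertips, in m); y points along the fingers, z is the direction in which the jaws open and shut, and the axes are right-handed (so a half turn about y gives the same grasp; the last joint's range is limited). The gripper opens to 85 mm and grips with 20 to 120 N. Pads are 22 mm wide; open, the fingers measure 114 mm over their backs; the gripper's body (76 mm by 85 mm) begins 54 mm behind the grasp point. The pads swing forward as they close: fully open they stand 13 mm farther back than shut.
Start: joints at [-0.023, 0.332, -0.065, 1.46, 0.022, 1.35, -0.088], TCP at [0.625, 0, 0.248] pointing down, gripper open.
Joint ranges: [-2.6, 2.6], [-0.5, 2.12], [-1.47, 1.34], [0.16, 2.42], [-1.27, 4.41], [0.06, 2.06], [-2.6, 2.6]. Speed limits (rad/s): [2.22, 2.22, 2.79, 2.79, 3.14, 3.14, 3.14].

## Interface

Orientations are given as a unit quaternion [x, y, z, w].
In Python, from workcell import manip gives the robot as it stands. The module is installed in compiled form; this text tells all that it offers.
- The arm moves only by the tool move_arm, never from a script. Its argument "increments" is a list of rows, each an object with "offset": the shift along the tool's x, y, z in m, a list of three; "yaw": the turn about the tool's y in degrees; "jaw": the closure in counts, from 0 (fully open) to 255 (shut). In form: [{"offset": [tx, ty, tz], "yaw": yaw, "jaw": jaw}, ...]. A call has 1 to 10 rows; each row is the pose to reach, as a shift and turn from the pose measured when the call began, along the tool's axes at that moment; what a row does not reach only later rows make up. A row lasts 1/12 s, in which the tool goes at most 41.7 mm and 7.16 degrees, less where a joint would pass 70% of its speed; a pose out of reach is approached as far as the arm can. A call with a gripper value outside its range is refused whole. The fingers move at their own pace and stop on an object; "squeeze" is the grip in N (left out, the last holds). Time passes only in rows, so rows that repeat a pose let the fingers close. It gives the time, the measured TCP pose, the force and the opening at its end, in the units of the state.
- manip.get_obs(): the state, without advancing time (a new reading comes with each control period).
- manip.camera(name): name is "scene" or "side" or "wrist"; returns a dict with "pixels" (400x640x3 uint8, red, green, blue), "depth" (400x640 float32, m along the optical axis (not along the pixel's ray), 0 where there is no reading), "intrinsics" (3x3 intrinsics, pixels), "R" (3x3) and "t" (3): a world point X has camera coordinates R X + t; the wrist camera has in their place "mount" (4x4, takes a point from camera to tool coordinates, whose origin is the TCP and whose axes are the tool frame's). Camera axes: x right, y down, z forward; pixel columns grow to the right and rows downward; lengths in m; the calibration is good to about 2 mm. A picture is of the moment at which its call begins: read the wrist's pose just before it.
- manip.hand_in(): hands the job in, once; it reports no verdict.
Trained networks look in a picture, given as the dict that the camera call returned (one of the last four; its "shot" number tells which), for a name from the list of things; names that differ only in an ending like _2 or _b are one class to them, and where a whole thing is asked for, a point or a joint stands for the part that bears it (a point fixed in the world has none). Each returns a list of dicts, best first, with "confidence" (0 to 1); they miss things now and then, are a little off and sometimes report something else, mostly with a low value. They report only what shows in the picture. A call takes as long as a camera call.
- manip.recognise(picture, query): "bbox" ([left, top, right, bottom] in pixels, round what is visible of it).
- manip.spot_point(picture, query): "centre" ([column, row] in pixels: a listed point, or the origin of a listed thing).
The state is a dict: "clock": time; "joint_pos": joint angles; "joint_velocities": joint speeds; "tau": joint torques, N m; "position": TCP position; "ee_rot": TCP orientation; "ft_force": force on the tool from outside, world axes, zero at the start; "torque": the same for the moment, N m; "grip_width": opening from 0.0 (shut) to 1.0 (fully open).
Only numpy, scipy, OpenCV 4.12 (cv2) and the standard library are available. Lean on these libraries where they do the work, as an engineer would, in place of code of your own. Each camera call takes 0.05 s, during which the arm holds its last target. There are 200 camera calls.

## Working session

There is one attempt and no reset: what is moved stays moved. The work goes in short steps, Python scripts to look and compute and a tool call to move; the robot and the scene stay as the last step left them, time stands still between calls to the robot, and variables do not carry over. Pictures are saved under pics/ and viewed, about 8 in all and at most 12, crops included, and the job is handed in when it is done.

Besides the shell and the picture viewer there is one more tool, called after ">>>" as name([rows], argument=value, ...), one row to a line, values as JSON. move_arm: Moves the arm, as the interface text tells. Its arguments: {"type":"object","properties":{"increments":{"type":"array","items":{"type":"object","properties":{"offset":{"type":"array","items":{"type":"number"}},"yaw":{"type":"number"},"jaw":{"type":"number"}}}},"squeeze":{"type":"number"}},"required":["increments"]}

```bash
mkdir -p pics
cat > h.py <<'E'
import numpy as np, cv2
from workcell import manip
from scipy.spatial.transform import Rotation as Ro
def world(p,u,v,z=None,d=None):
    K=np.array(p["intrinsics"]);r=np.linalg.inv(K)@[u,v,1]
    R=np.array(p["R"]);t=np.array(p["t"])
    c=-R.T@t;w=R.T@r
    return c+w*(d if z is None else (z-c[2])/w[2])
E
python3 - <<'E'
from h import *
o=manip.get_obs();print({k:np.round(o[k],3) for k in ("clock","position","ee_rot","ft_force","grip_width")},manip.tcp_to_tips)
print(np.round(Ro.from_quat(o["ee_rot"]).as_matrix(),3))
ims=[]
for n in("scene","side"):
    p=manip.camera(n);im=p["pixels"][:,:,::-1].copy()
    for q,z in(("loader",0),("blue_lip_out",.06),("red_lip_out",.06),("blue_vials",.025),("red_vials",.025),("reagent",0),("jar",0),("rack",0)):
        r=manip.spot_point(p,q)[:1]
        for a in r:
            u,v=a["centre"];print(n,q,round(a["confidence"],2),np.round([u,v]),np.round(world(p,u,v,z),3))
            cv2.circle(im,(int(u),int(v)),3,(255,0,255),-1)
    ims.append(im)
    cv2.imwrite(f"pics/{n}0.png",im)
E
```

```text
{'clock': np.float64(0.0), 'position': array([ 0.625, -0.   ,  0.248]), 'ee_rot': array([ 0.5, -0.5,  0.5, -0.5]), 'ft_force': array([ 0.175, -1.13 , -0.453]), 'grip_width': np.float64(0.999)} 0.017
[[ 0.    -0.001  1.   ]
 [-1.    -0.     0.   ]
 [ 0.    -1.    -0.001]]
scene loader 0.96 [326. 225.] [0.621 0.074 0.   ]
scene blue_lip_out 0.63 [436. 205.] [0.565 0.317 0.06 ]
scene red_lip_out 0.64 [352. 209.] [0.612 0.131 0.06 ]
scene blue_vials 0.67 [298. 227.] [0.658 0.018 0.025]
scene red_vials 0.93 [339. 258.] [0.725 0.121 0.025]
scene reagent 0.78 [418. 252.] [0.657 0.29  0.   ]
scene jar 0.8 [248. 179.] [ 0.514 -0.146  0.   ]
scene rack 0.89 [434. 205.] [0.513 0.323 0.   ]
side loader 0.4 [280. 205.] [0.563 0.076 0.   ]
side blue_lip_out 0.67 [229. 138.] [0.514 0.257 0.06 ]
side red_lip_out 0.76 [292. 162.] [0.613 0.129 0.06 ]
side blue_vials 0.63 [337. 201.] [0.668 0.02  0.025]
side red_vials 0.67 [344. 164.] [0.73  0.11  0.025]
side reagent 0.93 [284. 130.] [0.661 0.305 0.   ]
side jar 0.6 [302. 308.] [ 0.513 -0.155  0.   ]
side rack 0.93 [233. 141.] [0.53  0.313 0.   ]
```

Run:
```python
import cv2,numpy as np
a=cv2.imread("pics/scene0.png")[120:340,200:500];b=cv2.imread("pics/side0.png")[90:330,180:480]
a=cv2.resize(a,None,fx=2,fy=1.36,interpolation=2) if 0 else cv2.resize(a,(600,440))
cv2.imwrite("pics/a0.png",a);cv2.imwrite("pics/b0.png",cv2.resize(b,(600,480)))
```

```text
(no output)
```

View pics/a0.png

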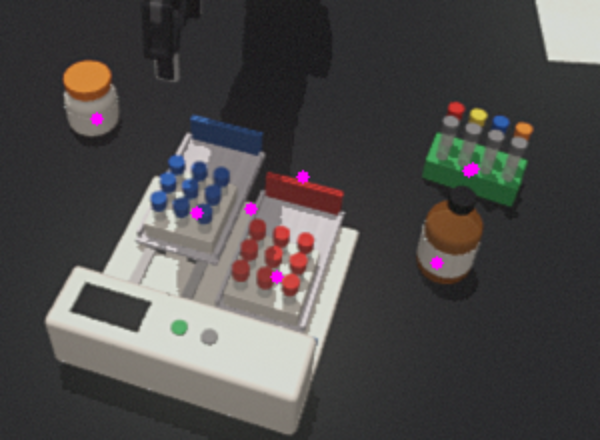

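View pics/b0.png

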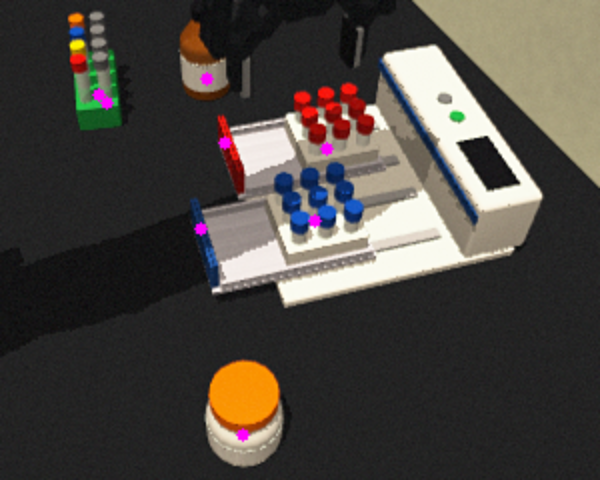

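The scene view looks from behind the loader. The blue lip is at about pixel (312,187) and stands further out; the red lip is at (352,215). The jar is on the robot's right, with the rack and bottle on its left. Next I'll fit the lips from colour and depth.

```bash
cat >> h.py <<'E'
def cloud(p):
    d=p["depth"];v,u=np.nonzero(d>0);z=d[v,u];K=np.array(p["intrinsics"])
    c=np.stack([(u-K[0,2])/K[0,0]*z,(v-K[1,2])/K[1,1]*z,z],1)
    return (c-np.array(p["t"]))@np.array(p["R"]),p["pixels"][v,u].astype(int)
def lips():
    for n in("scene","side"):
        X,C=cloud(manip.camera(n));r,g,b=C.T
        for nm,m in(("blue",(b>1.5*r)&(b>45)&(b>1.2*g)),("red",(r>2.2*g)&(r>2.2*b)&(r>60))):
            k=m&(X[:,2]>.026)&(X[:,2]<.068)&(X[:,0]>.4)&(X[:,0]<.69)&(X[:,1]>-.1)&(X[:,1]<.2)
            P=X[k]
            if len(P)<20: print(n,nm,len(P));continue
            lo=np.median(P,0);P=P[np.linalg.norm(P[:,:2]-lo[:2],axis=1)<.06]
            vx,vy,x0,y0=cv2.fitLine(P[:,:2].astype(np.float32),cv2.DIST_HUBER,0,.01,.01).ravel()
            s=(P[:,:2]-[x0,y0])@[vx,vy];a,e=np.percentile(s,[1,99]);mid=np.array([x0,y0])+(a+e)/2*np.array([vx,vy])
            if vy<0: vx,vy=-vx,-vy
            print(n,nm,len(P),"mid",mid.round(4),"width",round(e-a,4),"yaw",round(np.degrees(np.arctan2(-vx,vy)),1),"z",np.percentile(P[:,2],[2,98]).round(3))
E
python3 -c "
from h import *
lips()"
```

```text
scene blue 409 mid [0.5528 0.0283] width 0.0865 yaw -8.8 z [0.028 0.062]
scene red 437 mid [0.6239 0.1315] width 0.0845 yaw -7.7 z [0.029 0.062]
side blue 248 mid [0.5467 0.0254] width 0.0867 yaw -7.8 z [0.029 0.061]
side red 233 mid [0.6165 0.1294] width 0.0881 yaw -6.8 z [0.028 0.061]
```

Both cameras agree once the 4 mm lip faces are allowed for: blue lip middle (0.550, 0.027), red (0.620, 0.1305), yaw about -7.8°. The lateral gap of 112 mm matches the given spacing. I'll move to about 50 mm in front of the blue lip with the jaws shut.

>>> move_arm([
  {"offset": [-0.01,0,-0.03],"yaw": 3,"jaw": 255},
  {"offset": [-0.02,0,-0.06],"yaw": 6,"jaw": 255},
  {"offset": [-0.03,0,-0.1],"yaw": 7.8,"jaw": 255},
  {"offset": [-0.034,0,-0.125],"yaw": 7.8,"jaw": 255},
  {"offset": [-0.034,0.03,-0.125],"yaw": 7.8,"jaw": 255},
  {"offset": [-0.034,0.06,-0.125],"yaw": 7.8,"jaw": 255},
  {"offset": [-0.034,0.09,-0.125],"yaw": 7.8,"jaw": 255},
  {"offset": [-0.034,0.12,-0.125],"yaw": 7.8,"jaw": 255},
  {"offset": [-0.034,0.15,-0.125],"yaw": 7.8,"jaw": 255},
  {"offset": [-0.034,0.15,-0.125],"yaw": 7.8,"jaw": 255},
])

```text
clock: 1.83
position: [0.4966, 0.0336, 0.0934]
ee_rot: [-0.467, 0.534, -0.531, 0.463]
ft_force: [-1.0, -0.3, -0.6]
grip_width: -0.002
```

Run:
```python
from h import *
o=manip.get_obs();print(o["clock"],np.round(o["position"],4),np.round(Ro.from_quat(o["ee_rot"]).as_matrix(),3))
p=manip.camera("side");cv2.imwrite("pics/s1.png",cv2.resize(p["pixels"][90:330,160:480,::-1],(640,480)))
```

```text
1.8333 [0.4966 0.0336 0.0934] [[-0.136 -0.008  0.991]
 [-0.991 -0.001 -0.136]
 [ 0.002 -1.    -0.008]]
```

View pics/s1.png

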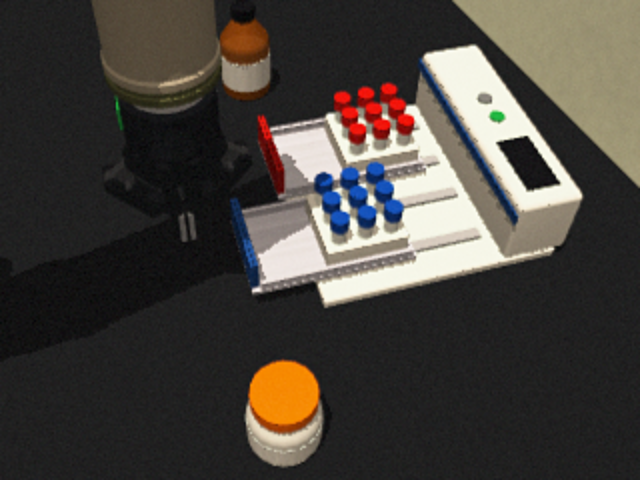

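The shut fingers are in front of the blue lip (lip at crop (243,240), tips at (187,230)). I'll lower and push.

>>> move_arm([
  {"offset": [0,0.022,0],"yaw": 0,"jaw": 255},
  {"offset": [0,0.043,0],"yaw": 0,"jaw": 255},
  {"offset": [0,0.043,0.01],"yaw": 0,"jaw": 255},
  {"offset": [0,0.043,0.02],"yaw": 0,"jaw": 255},
  {"offset": [0,0.043,0.03],"yaw": 0,"jaw": 255},
  {"offset": [0,0.043,0.04],"yaw": 0,"jaw": 255},
  {"offset": [0,0.043,0.05],"yaw": 0,"jaw": 255},
  {"offset": [0,0.043,0.06],"yaw": 0,"jaw": 255},
  {"offset": [0,0.043,0.07],"yaw": 0,"jaw": 255},
  {"offset": [0,0.043,0.07],"yaw": 0,"jaw": 255},
])

```text
clock: 2.72
position: [0.5707, 0.0238, 0.0552]
ee_rot: [-0.465, 0.533, -0.533, 0.464]
ft_force: [-0.6, -0.6, 0.6]
grip_width: 0.005
```

```bash
python3 -c "
from h import *
lips()"
```

```text
scene blue 419 mid [0.5947 0.0228] width 0.085 yaw -7.9 z [0.028 0.062]
scene red 438 mid [0.6241 0.1315] width 0.0849 yaw -8.4 z [0.03  0.062]
side blue 184 mid [0.5854 0.0015] width 0.05 yaw -6.3 z [0.029 0.061]
side red 0
```

>>> move_arm([
  {"offset": [0,0,0.006],"yaw": 0,"jaw": 255},
  {"offset": [0,0,0.01],"yaw": 0,"jaw": 255},
  {"offset": [0,0,0.014],"yaw": 0,"jaw": 255},
  {"offset": [0,0,0.014],"yaw": 0,"jaw": 255},
])

```text
clock: 3.15
position: [0.5835, 0.0221, 0.0546]
ee_rot: [-0.465, 0.533, -0.533, 0.464]
ft_force: [-0.4, 0.3, -0.1]
grip_width: -0.001
```

>>> move_arm([
  {"offset": [0,0,0.003],"yaw": 0,"jaw": 255},
  {"offset": [0,0,0.006],"yaw": 0,"jaw": 255},
  {"offset": [0,0,0.008],"yaw": 0,"jaw": 255},
  {"offset": [0,0,0.008],"yaw": 0,"jaw": 255},
])

```text
clock: 3.48
position: [0.5918, 0.021, 0.0545]
ee_rot: [-0.465, 0.533, -0.533, 0.464]
ft_force: [-0.3, -0.0, -0.8]
grip_width: 0.004
```

```bash
python3 -c "
from h import *
lips()"
```

```text
scene blue 430 mid [0.6131 0.0204] width 0.0856 yaw -8.7 z [0.028 0.062]
scene red 438 mid [0.6238 0.1317] width 0.085 yaw -8.4 z [0.029 0.063]
side blue 170 mid [ 0.6031 -0.0028] width 0.0462 yaw -6.6 z [0.027 0.061]
side red 0
```

>>> move_arm([
  {"offset": [0,0,0.003],"yaw": 0,"jaw": 255},
  {"offset": [0,0,0.006],"yaw": 0,"jaw": 255},
  {"offset": [0,0,0.006],"yaw": 0,"jaw": 255},
])

```text
clock: 3.83
position: [0.5933, 0.0209, 0.0541]
ee_rot: [-0.468, 0.536, -0.53, 0.462]
ft_force: [-26.1, 1.6, 18.7]
grip_width: -0.001
```

>>> move_arm([
  {"offset": [0,0,0.003],"yaw": 0,"jaw": 255},
  {"offset": [0,0,0.006],"yaw": 0,"jaw": 255},
  {"offset": [0,0,0.006],"yaw": 0,"jaw": 255},
])

```text
clock: 4.08
position: [0.5934, 0.021, 0.0535]
ee_rot: [-0.472, 0.539, -0.527, 0.458]
ft_force: [-33.8, 2.4, 25.8]
grip_width: -0.0
```

```bash
python3 -c "
from h import *
lips()"
```

```text
scene blue 424 mid [0.6141 0.0202] width 0.0853 yaw -7.8 z [0.029 0.062]
scene red 439 mid [0.6236 0.1316] width 0.085 yaw -8.7 z [0.028 0.062]
side blue 168 mid [ 0.6049 -0.0036] width 0.0449 yaw -4.3 z [0.028 0.061]
side red 0
```

The force rose to 34 N and the blue tray stopped moving, so it is home; the red lip sits about 6 mm out. I'll back off and rise.

>>> move_arm([
  {"offset": [0,0,-0.02],"yaw": 0,"jaw": 255},
  {"offset": [0,0,-0.04],"yaw": 0,"jaw": 255},
  {"offset": [0,-0.03,-0.04],"yaw": 0,"jaw": 255},
  {"offset": [0,-0.06,-0.04],"yaw": 0,"jaw": 255},
  {"offset": [0,-0.09,-0.04],"yaw": 0,"jaw": 255},
  {"offset": [0,-0.11,-0.04],"yaw": 0,"jaw": 255},
  {"offset": [0,-0.11,-0.04],"yaw": 0,"jaw": 255},
])

```text
clock: 4.77
position: [0.5592, 0.0266, 0.1696]
ee_rot: [-0.469, 0.537, -0.528, 0.461]
ft_force: [2.0, 0.8, 0.7]
grip_width: 0.001
```

Run:
```python
from h import *
o=manip.get_obs();M=Ro.from_quat(o["ee_rot"]).as_matrix()
print(np.round(M,3));lips()
print(M.T@(np.array([.6465,.127,.15])-o["position"]))
```

```text
[[-0.135 -0.017  0.991]
 [-0.991  0.001 -0.135]
 [ 0.002 -1.    -0.017]]
scene blue 422 mid [0.6142 0.0201] width 0.0851 yaw -8.0 z [0.028 0.062]
scene red 440 mid [0.6237 0.1316] width 0.0851 yaw -7.7 z [0.029 0.062]
side blue 298 mid [0.6069 0.0169] width 0.0856 yaw -6.6 z [0.028 0.061]
side red 158 mid [0.615  0.1143] width 0.0561 yaw -6.9 z [0.028 0.061]
[-0.11126373  0.01817326  0.07327381]
```

>>> move_arm([
  {"offset": [-0.03,0,0.02],"yaw": 0,"jaw": 255},
  {"offset": [-0.06,0,0.04],"yaw": 0,"jaw": 255},
  {"offset": [-0.09,0,0.06],"yaw": 0,"jaw": 255},
  {"offset": [-0.111,0.01,0.074],"yaw": 0,"jaw": 255},
  {"offset": [-0.111,0.04,0.074],"yaw": 0,"jaw": 255},
  {"offset": [-0.111,0.05,0.074],"yaw": 0,"jaw": 255},
  {"offset": [-0.111,0.05,0.074],"yaw": 0,"jaw": 255},
])

```text
clock: 5.45
position: [0.6415, 0.1253, 0.1083]
ee_rot: [-0.474, 0.539, -0.526, 0.456]
ft_force: [-1.1, -0.5, 0.1]
grip_width: 0.0
```

Run:
```python
from h import *
o=manip.get_obs();M=Ro.from_quat(o["ee_rot"]).as_matrix()
print(np.round(M[:,1],3),M.T@(np.array([.6465,.127,.058])-o["position"]))
a=manip.camera("scene")["pixels"][150:310,270:430,::-1];b=manip.camera("side")["pixels"][100:260,220:380,::-1]
cv2.imwrite("pics/s2.png",cv2.resize(np.hstack([a,b]),(800,400),interpolation=cv2.INTER_CUBIC))
```

```text
[-0.031 -0.002 -1.   ] [-0.00266168  0.05015913  0.00625894]
```

View pics/s2.png

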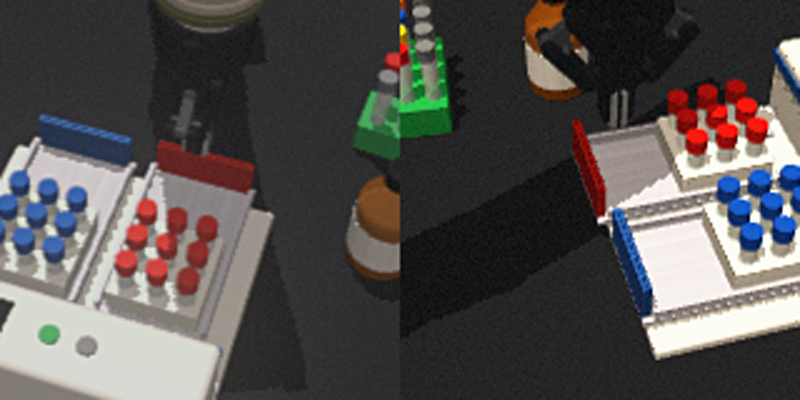

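The tips are over the red pocket, between the lip and the vials (side view: fingers at (620,105)). I'll descend and check the height before pulling.

>>> move_arm([
  {"offset": [-0.003,0,0.006],"yaw": 0,"jaw": 255},
  {"offset": [-0.003,0.02,0.007],"yaw": 0,"jaw": 255},
  {"offset": [-0.003,0.04,0.007],"yaw": 0,"jaw": 255},
  {"offset": [-0.003,0.052,0.007],"yaw": 0,"jaw": 255},
  {"offset": [-0.003,0.052,0.007],"yaw": 0,"jaw": 255},
])

```text
clock: 5.97
position: [0.6488, 0.1264, 0.0589]
ee_rot: [-0.472, 0.539, -0.527, 0.457]
ft_force: [-0.8, -0.4, -0.9]
grip_width: -0.001
```

Run:
```python
from h import *
o=manip.get_obs();print(np.round(Ro.from_quat(o["ee_rot"]).as_matrix(),3));lips()
a=manip.camera("scene")["pixels"][150:310,270:430,::-1];b=manip.camera("side")["pixels"][100:260,220:380,::-1]
cv2.imwrite("pics/s3.png",cv2.resize(np.hstack([a,b]),(800,400),interpolation=cv2.INTER_CUBIC))
```

```text
[[-0.137 -0.027  0.99 ]
 [-0.991 -0.002 -0.137]
 [ 0.005 -1.    -0.027]]
scene blue 421 mid [0.614  0.0202] width 0.0856 yaw -7.8 z [0.028 0.062]
scene red 245 mid [0.6242 0.133 ] width 0.0832 yaw -7.9 z [0.029 0.062]
side blue 298 mid [0.6063 0.0168] width 0.0851 yaw -7.9 z [0.028 0.061]
side red 227 mid [0.6165 0.1273] width 0.0825 yaw -7.1 z [0.028 0.061]
```

View pics/s3.png

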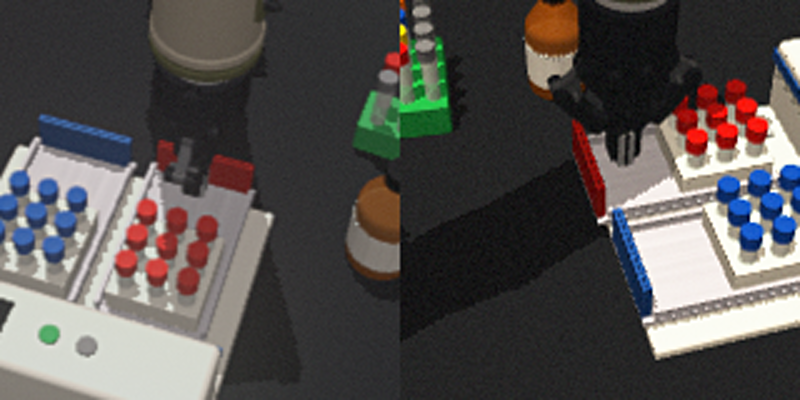

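The shut fingertips are inside the pocket behind the red lip, at mid-width, and touching nothing. I'll draw the tray out.

>>> move_arm([
  {"offset": [0,0.002,-0.008],"yaw": 0,"jaw": 255},
  {"offset": [0,0.002,-0.016],"yaw": 0,"jaw": 255},
  {"offset": [0,0.002,-0.024],"yaw": 0,"jaw": 255},
  {"offset": [0,0.002,-0.034],"yaw": 0,"jaw": 255},
  {"offset": [0,0.003,-0.044],"yaw": 0,"jaw": 255},
  {"offset": [0,0.003,-0.054],"yaw": 0,"jaw": 255},
  {"offset": [0,0.003,-0.064],"yaw": 0,"jaw": 255},
  {"offset": [0,0.003,-0.074],"yaw": 0,"jaw": 255},
  {"offset": [0,0.003,-0.084],"yaw": 0,"jaw": 255},
  {"offset": [0,0.003,-0.084],"yaw": 0,"jaw": 255},
])

```text
clock: 7.0
position: [0.5655, 0.1394, 0.0617]
ee_rot: [-0.471, 0.538, -0.527, 0.459]
ft_force: [0.1, 0.1, 0.3]
grip_width: -0.001
```

```bash
python3 -c "
from h import *
lips()"
```

```text
scene blue 421 mid [0.614  0.0201] width 0.0854 yaw -8.2 z [0.029 0.062]
scene red 243 mid [0.5492 0.143 ] width 0.0847 yaw -8.5 z [0.029 0.062]
side blue 296 mid [0.6064 0.0166] width 0.0851 yaw -8.4 z [0.028 0.061]
side red 156 mid [0.5426 0.1342] width 0.0772 yaw -5.8 z [0.03 0.06]
```

The red tray has moved about 76 mm (about 81 mm out); about 28 mm remains.

>>> move_arm([
  {"offset": [0,0.004,-0.008],"yaw": 0,"jaw": 255},
  {"offset": [0,0.004,-0.016],"yaw": 0,"jaw": 255},
  {"offset": [0,0.004,-0.022],"yaw": 0,"jaw": 255},
  {"offset": [0,0.004,-0.026],"yaw": 0,"jaw": 255},
  {"offset": [0,0.004,-0.026],"yaw": 0,"jaw": 255},
])

```text
clock: 7.52
position: [0.5401, 0.1426, 0.0582]
ee_rot: [-0.471, 0.538, -0.527, 0.459]
ft_force: [-0.2, 0.1, 0.1]
grip_width: -0.0
```

>>> move_arm([
  {"offset": [0,0,-0.003],"yaw": 0,"jaw": 255},
  {"offset": [0,0,-0.006],"yaw": 0,"jaw": 255},
  {"offset": [0,0,-0.006],"yaw": 0,"jaw": 255},
])

```text
clock: 7.77
position: [0.5351, 0.1432, 0.0586]
ee_rot: [-0.47, 0.537, -0.528, 0.459]
ft_force: [6.7, -0.7, -3.5]
grip_width: 0.002
```

```bash
python3 -c "
from h import *
lips()"
```

```text
scene blue 417 mid [0.6143 0.0202] width 0.0855 yaw -8.7 z [0.029 0.062]
scene red 241 mid [0.5214 0.1468] width 0.0847 yaw -8.7 z [0.028 0.062]
side blue 295 mid [0.6068 0.0165] width 0.0853 yaw -6.1 z [0.027 0.061]
side red 131 mid [0.5147 0.1301] width 0.0608 yaw -8.1 z [0.029 0.061]
```

Contact with the stop is beginning, so one more small pull to confirm.

>>> move_arm([
  {"offset": [0,0,-0.003],"yaw": 0,"jaw": 255},
  {"offset": [0,0,-0.005],"yaw": 0,"jaw": 255},
  {"offset": [0,0,-0.005],"yaw": 0,"jaw": 255},
])

```text
clock: 8.12
position: [0.5347, 0.1431, 0.0594]
ee_rot: [-0.467, 0.536, -0.53, 0.462]
ft_force: [23.6, -0.4, -16.2]
grip_width: 0.002
```

>>> move_arm([
  {"offset": [0,0,0.008],"yaw": 0,"jaw": 255},
  {"offset": [0,0,0.016],"yaw": 0,"jaw": 255},
  {"offset": [0,0,0.016],"yaw": 0,"jaw": 255},
  {"offset": [0,-0.03,0.016],"yaw": 0,"jaw": 255},
  {"offset": [0,-0.06,0.016],"yaw": 0,"jaw": 255},
  {"offset": [0,-0.09,0.016],"yaw": 0,"jaw": 255},
  {"offset": [0,-0.12,0.016],"yaw": 0,"jaw": 255},
  {"offset": [0,-0.15,0.016],"yaw": 0,"jaw": 255},
  {"offset": [0,-0.15,0.016],"yaw": 0,"jaw": 255},
  {"offset": [0,-0.15,0.016],"yaw": 0,"jaw": 255},
])

```text
clock: 8.95
position: [0.5525, 0.1412, 0.2108]
ee_rot: [-0.466, 0.536, -0.531, 0.463]
ft_force: [-0.1, 0.5, -0.9]
grip_width: 0.0
```

Run:
```python
from h import *
lips();p=manip.camera("side")
for q in("reagent","jar","rack"):
    a=manip.spot_point(p,q)[:1]
    if a: print(q,np.round(world(p,*a[0]["centre"],0),3))
cv2.imwrite("pics/s4.png",cv2.resize(p["pixels"][90:330,160:480,::-1],(640,480)))
```

```text
scene blue 421 mid [0.6141 0.0202] width 0.0856 yaw -8.4 z [0.028 0.062]
scene red 419 mid [0.5212 0.1464] width 0.085 yaw -7.9 z [0.028 0.062]
side blue 293 mid [0.6062 0.0168] width 0.0853 yaw -7.6 z [0.029 0.061]
side red 162 mid [0.5165 0.1425] width 0.0858 yaw -8.2 z [0.03  0.061]
reagent [0.662 0.304 0.   ]
jar [ 0.513 -0.151  0.   ]
rack [0.523 0.321 0.   ]
```

View pics/s4.png

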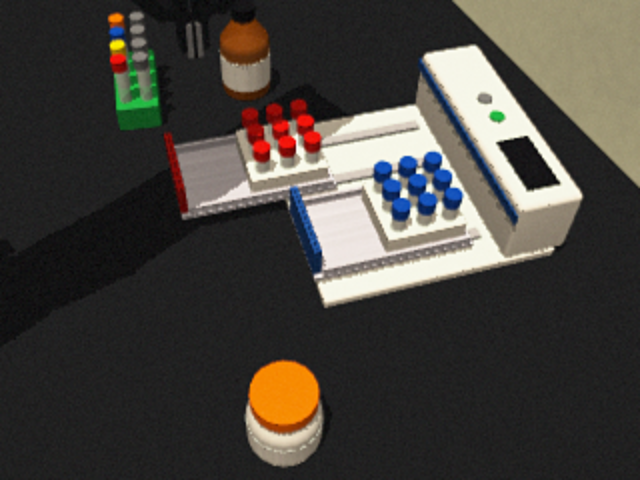

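The red tray is fully out (lip at (175,172)), the blue tray is home (lip at (307,230)), the bystanders look unmoved and the hand is clear above.

```bash
python3 -c "
from h import *
print(manip.hand_in())"
```

```text
the job is handed in; nothing more can be done
None
```

I pushed the blue-capped tray home, then drew the red-capped tray out to its stop, and handed the job in. The hand-in reports no verdict.

- **Blue tray:** I pushed its outer lip face with the closed fingertips until it stopped moving and the force rose to 34 N. Its lip stayed in the same place in every later measurement.
- **Red tray:** I hooked the closed fingertips behind its lip and pulled until it stopped, with the force at 24 N. The camera measured about 104 mm of travel from a start roughly 6 mm out, so it is about 110 mm out.
- **Final checks:** The hand is clear, about 0.2 m up with no contact force. The bottle, jar and rack stand upright and measured within about 1 cm of their starting positions, which is within the noise of the point detector. No check failed. The clock read about 9 s of the 43 s allowed.

The only disagreements were side-camera readings while the hand partly hid a lip. For those I relied on the scene camera.

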